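# Key the stall's shutter switch and hold it over

## Robot

A 7-joint arm with a two-finger parallel gripper is mounted at the origin on the work surface. World frame = base frame: x ahead of the robot, y to its left, z up, the work surface at z = 0. Lengths are in m, angles in rad, forces in N, time in s.
With the tool pointing down it reaches from about 0.4 to 0.85 m from the base axis. Payload 6.9 kg.
Tool frame: the origin (TCP) lies midway between the tips of the shut fingers; the grasp point (between the pads) lies behind it (ctrl.pinch_z is the z of the grasp point in the tool frame, in m); z points along the fingers, y is the direction in which the jaws open and shut (so a half turn about z gives the same grasp; the last joint's range is limited). The gripper opens to 85 mm and grips with 20 to 120 N. Pads are 22 mm wide; open, the fingers measure 114 mm over their backs; the gripper's body (76 mm by 85 mm) begins 54 mm behind the grasp point. The pads swing forward as they close: fully open they stand 13 mm farther back than shut.
Start: joints at [-1.139, 0.507, -0.238, 1.5, 0.126, 1.149, -0.155], TCP at [0.201, 0.592, 0.231] pointing down, gripper open.
Joint ranges: [-3.08, 3.08], [-0.24, 2.05], [-1.43, 1.35], [0, 2.5], [-1.52, 4.66], [0.17, 1.96], [-2.89, 2.89]. Speed limits (rad/s): [2.39, 2.39, 3.14, 3.14, 3.14, 3.14, 3.14].

## Interface

Orientations are given as a unit quaternion [w, x, y, z].
In Python, from station import ctrl, get_state, vision, ticket, models gives the robot as it stands. Calls block until the motion is done:
- ctrl.movep(position, orientation): joint-space move of the TCP to a pose.
- ctrl.movel(position, frame=None, max_speed=0.15): straight line of the TCP; frame=None keeps the orientation; max_speed is the mean speed in m/s.
- ctrl.set_joints(angles): joint-space move.
- ctrl.ungrasp() and ctrl.close_gripper(force=None): open the fingers fully, or close them until they stop; force is the grip in N (None keeps the last).
- ctrl.pause(seconds).
- ctrl.ik(position, orientation): joint angles nearest the present ones, or None.
- get_state(): the state.
- vision.grab_frame(name): name is "scene" or "top"; returns (picture, depth): 480x640x3 uint8, blue, green, red; 480x640 float32, m along the optical axis (not along the pixel's ray), 0 where there is no reading.
- vision.camera_info(name): a dict with "mtx" (3x3 intrinsics, pixels), "R" (3x3) and "t" (3): a world point X has camera coordinates R X + t. Camera axes: x right, y down, z forward; pixel columns grow to the right and rows downward; lengths in m; the calibration is good to about 2 mm. A picture is of the moment at which its call begins. camera_info takes no time and is no camera call.
A pose or a line that the arm cannot do raises ctrl.Unreachable and nothing moves.
- ticket.close_job(): hands the job in, once; it reports no verdict.
Trained networks look in the newest picture that a camera, given by its name, has taken for a name from the list of things; names that differ only in an ending like _2 or _b are one class to them, and where a whole thing is asked for, a point or a joint stands for the part that bears it (a point fixed in the world has none). Each returns a list of dicts, best first, with "p" (0 to 1); they miss things now and then, are a little off and sometimes report something else, mostly with a low value. They report only what shows in the picture. A call takes as long as a camera call. They do not tell look-alikes from the thing itself.
- models.recognise(camera, target): "point" ([column, row] in pixels, amid what is visible of it).
- models.masks_of(camera, target): "mask" (480x640 bool, what is visible of it) and "point" ([column, row] in pixels, amid what is visible of it).
The state is a dict: "time": time; "qpos": joint angles; "qd": joint speeds; "tau": joint torques, N m; "tcp_pos": TCP position; "eef_rot": TCP orientation; "contact_force": force on the tool from outside, world axes, zero at the start; "wrist_torque": the same for the moment, N m; "width": finger opening in m.
Only numpy, scipy, OpenCV 4.12 (cv2) and the standard library are available. Lean on these libraries where they do the work, as an engineer would, in place of code of your own. Each camera call takes 0.05 s, during which the arm holds its last target. There are 200 camera calls.

## Task

Open up the stall: take the shutter key, the larger one with the broad square head, off its hook and push it fully home in the key switch on the shutter's control box, rocking it from side to side past the gummed-up wafers instead of forcing it, then turn it clockwise a full quarter turn to its stop. The shutter runs only while the key is held over against its spring, so finish with the key still in your grip, fully home and held at the stop. Do not press the stop button, and leave the other things on their hooks and on the counter where they are.

Things in the scene. Friction and masses are not known exactly. Their poses are not given: they have to be found in the camera images.
- shutter_key: The larger of two keys, with a broad, flat, square plastic head; hangs blade down on one of the rail's three hooks. Origin: centre of its steel collar's underside (18 mm across, 6 mm high), where the blade begins; z runs from blade to head (up), x across its width. Blade 10 mm wide (x), 4 mm thick (y), 24 mm long, the last 5 mm a symmetrical 90 degree point; both ways round fit. 26 to 45 g.
- key_head (a point): Middle of the shutter key's head, 22 mm above the key's origin; axes as the key's. Head 30 mm wide (x), 9 mm thick (y), 32 mm high (from 6 to 38 mm above the key's origin), sides straight and parallel: grip it here across the 30 mm width. The hook passes along y through a 14 x 14 mm hole (20 to 34 mm above the key's origin).
- hook_rail: Steel hook rail fixed on the counter: bar 10 mm thick along its y, 185 mm up, posts at y = -135 and 135 mm. Three 3.6 mm wire hooks at y = -85, 0, 85 mm stick out level 55 mm to its -x side, tips turned up 4 mm; things hang 30 to 34 mm out from the bar. To unhook: lift 5 to 9 mm, then go level along the rail's -x by 40 mm. Origin: on the counter under the bar's middle; z up.
- keyhole (a point): Middle of the keyway's mouth in the key switch, a round steel barrel 27 mm across, 8 mm proud of the control box's face. Axes turn with the plug: z out of the lock along its axis (leaning 15 degrees to the box's -x side), x along the keyway, y across it. Keyway 12 mm (x) by 5.5 mm (y), 27 mm deep, mouth bevelled 2 mm. The key is fully home when its collar sits here (key's origin at this point).
- keyway_end (a point): Where the blade's point lies once home, 24 mm below the mouth; axes as the keyhole's. Sticky wafers jut in 4 mm from the two ends (x) of the keyway, one 8, one 15 mm deep; each must be pushed aside 2 to 4 mm, by 8 N sideways, and stays aside. Straight in can take over 40 N (forced); rocking the key 1 to 2 mm either way along x under a light push gets it by. No turning until both are passed.
- key_switch (a joint): Angle of the key switch's plug, rad: 0 at rest, grows clockwise seen from outside, stop at 1.57 (a quarter turn). A spring turns it back: 0.05 N m at rest, 0.17 N m at the stop. The key has about 0.15 rad of play in the keyway, so the key itself turns about 1.75 rad to hold the plug at its stop.
- control_box: Grey steel control box of the shutter, fixed on the counter: 170 mm deep (x), 140 mm wide (y), face rising from 58 mm at its -x edge to 104 mm at its +x edge. On its middle line: key switch 30 mm to the -x side, red mushroom stop button (39 mm across, 27 mm proud) 48 mm to the +x side, two small pilot lights beside it. Origin: on the counter under its middle; z up.
- stop_button (a joint): Travel of the mushroom stop button on the control box, m: 0 released, 0.005 fully pressed (about 16 N). Leave it released.
- small_key: Bystander: small brass padlock key, head 22 mm wide, 5 mm thick, 41 mm long in all, on another hook. Origin: top of its hole.
- bottle_opener: Bystander: flat steel bottle opener, 36 mm wide, 112 mm long, on another hook. Origin: top of its hole.
- bowl: Bystander: steel bowl of cut banana, 184 mm across, 60 mm high, beyond the work. Origin: centre of its underside.
- tub: Bystander: lidded round plastic tub, 112 mm across, 69 mm high, beyond the work. Origin: centre of its underside.
Things that resemble listed ones, but are neither listed nor needed, are in the scene too. Leave any blue look-alike of the shutter_key alone.

How it is judged:
On the way, in this order (a step that is already met when the one before it is completed fails the run):
1. the shutter key is off its hook and in the grip (contact force between the fingers and shutter_key above 1 N and distance of shutter_key from where it was at the start of the episode above 0.06 m), for 0.2 s.
2. the key is fully home in the switch, not yet turned (z of shutter_key in the frame of keyhole below 0.003 m and distance between shutter_key and keyhole below 0.005 m and angle between the z axis of shutter_key and the z axis of keyhole, either way round below 0.15 rad and value of joint key_switch below 0.4 rad), for 0.1 s.
3. the key switch is turned to its stop (value of joint key_switch above 1.4 rad and contact force between the fingers and shutter_key above 2 N), for 0.2 s.
At the end, for the whole second after the job is handed in: For the last second: key gripped (over 2 N), its collar within 5 mm of its seat, in line within 0.15 rad, holding the switch at 1.4 rad or more (stop at 1.57); stop button under 2 mm; small key, opener, bowl and tub within 30 mm of their starts (all of step 3 and distance between shutter_key and keyhole below 0.005 m and angle between the z axis of shutter_key and the z axis of keyhole, either way round below 0.15 rad and value of joint stop_button below 0.002 m and distance of each of small_key, bottle_opener, bowl, tub from where it was at the start of the episode below 0.03 m); the arm keeps its last pose, push and grip.
It fails at once if the key is forced into the lock (over 60 N of contact with the box before it is home) (value of joint key_switch below 0.2 rad and contact force between shutter_key and control_box above 60 N and z of shutter_key in the frame of keyhole above 0.003 m).
It fails at once if the stop button is pressed (value of joint stop_button above 0.003 m).
It fails at once if the small key or the bottle opener is knocked off its hook (distance of any of small_key, bottle_opener from where it was at the start of the episode above 0.04 m).
It fails at once if the bowl or the tub is shoved (distance of any of bowl, tub from where it was at the start of the episode above 0.03 m).
It also fails if it takes over 58 s, if anything falls off the work surface, if the arm or the gripper's body presses on something with over 40 N, if the wrist force passes 120 N, or if a joint passes its speed limit or range.

## Working session

There is one attempt and no reset: what is moved stays moved. The work goes in short steps, each a Python script; the robot and the scene stay as the last script left them, time stands still between calls to the robot, and variables do not carry over. Pictures are saved under pics/ and viewed, about 8 in all and at most 12, crops included, and the job is handed in when it is done.

```bash
ls; mkdir -p pics; python3 - <<'E'
from station import ctrl,get_state,vision,models
import cv2,numpy as np
for c in ["scene","top"]:
    im,d=vision.grab_frame(c); cv2.imwrite(f"pics/{c}0.png",im); np.save(f"{c}0.npy",d)
    i=vision.camera_info(c); print(c,i["mtx"].round(1).tolist(),(-i["R"].T@i["t"]).round(3),i["R"].round(3).tolist())
    for t in ["shutter_key","hook_rail","control_box","keyhole","small_key","bottle_opener","stop_button"]:
        print(t,[(np.round(r["point"]).tolist(),round(r["p"],2)) for r in models.recognise(c,t)][:4])
print(get_state(),ctrl.pinch_z)
E
```

```text
pics
scene [[560.8, 0.0, 316.5], [0.0, 560.8, 242.1], [0.0, 0.0, 1.0]] [1.257 0.394 0.795] [[-0.538, 0.842, 0.022], [0.546, 0.369, -0.752], [-0.642, -0.393, -0.658]]
shutter_key [([441.0, 251.0], 0.74), ([443.0, 293.0], 0.7), ([410.0, 262.0], 0.67), ([321.0, 346.0], 0.64)]
hook_rail [([473.0, 282.0], 0.74), ([228.0, 235.0], 0.22)]
control_box [([224.0, 236.0], 0.95)]
keyhole []
small_key []
bottle_opener [([396.0, 248.0], 0.76)]
stop_button [([216.0, 217.0], 0.76)]
top [[442.4, 0.0, 315.4], [0.0, 442.4, 235.8], [0.0, 0.0, 1.0]] [ 0.429 -0.007  0.893] [[0.133, -0.991, 0.0], [-0.965, -0.13, -0.227], [0.225, 0.03, -0.974]]
shutter_key [([207.0, 302.0], 0.88), ([263.0, 319.0], 0.88), ([201.0, 250.0], 0.52)]
hook_rail [([203.0, 237.0], 0.57)]
control_box [([437.0, 264.0], 0.58)]
keyhole [([440.0, 281.0], 0.49), ([200.0, 248.0], 0.47)]
small_key [([148.0, 233.0], 0.57)]
bottle_opener [([252.0, 265.0], 0.72)]
stop_button [([444.0, 240.0], 0.53)]
{'time': 0.8, 'qpos': array([-1.13849826,  0.50747292, -0.23761669,  1.50018617,  0.12572811,
        1.14886047, -0.15478041]), 'qd': array([-0.00144167,  0.00138167, -0.0016427 , -0.00063452, -0.00014932,
       -0.00101086, -0.00036389]), 'tau': array([ 1.12054673e-03, -6.20291162e+01, -2.18389839e+00, -2.49948442e+01,
        1.39150603e-02,  2.48277036e-03, -4.17352894e-06]), 'tcp_pos': array([0.20065813, 0.59192593, 0.23129717]), 'eef_rot': array([5.90444441e-06, 1.62662849e-01, 9.86681710e-01, 2.69329854e-05]), 'contact_force': array([-0.23968224,  0.68269947, -0.16481001]), 'wrist_torque': array([-0.02482534,  0.00614279,  0.02742271]), 'width': 0.08533245109131356} -0.0187
```

View pics/scene0.png

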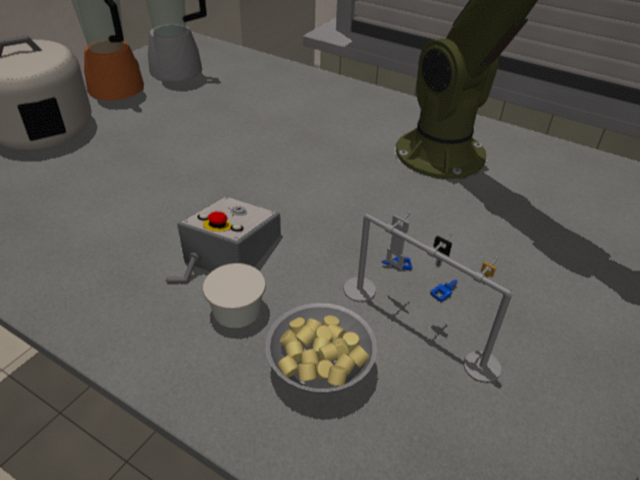

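View pics/top0.png

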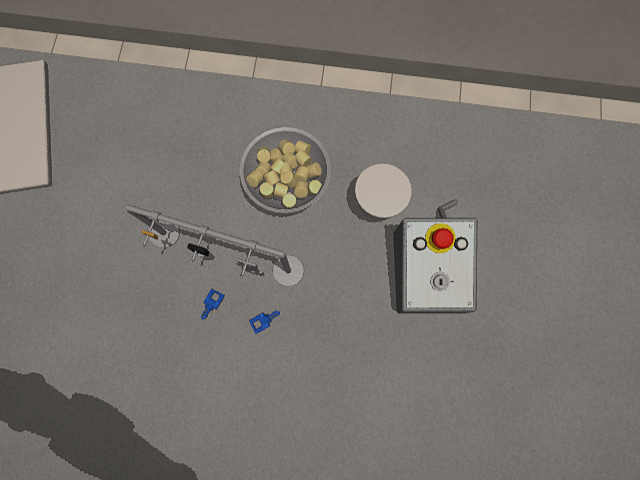

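The candidates for the key are:
- **Black head on the middle hook:** scene (442,246), top (199,249). It hangs, has a square head, and fits the description.
- **Two blue look-alikes on the counter:** top (212,303) and (264,321). These stay where they are.
- **Brass small key:** top (150,235).

Next I'll fit the geometry and confirm the choice in a crop.

```bash
cat > h.py <<'E'
from station import ctrl,get_state,vision,models,ticket
import cv2,numpy as np
from scipy.spatial.transform import Rotation as Ro
def cloud(c,d):
    i=vision.camera_info(c);v,u=np.mgrid[:480,:640]
    K=i["mtx"];X=np.stack([(u-K[0,2])/K[0,0]*d,(v-K[1,2])/K[1,1]*d,d],-1)
    P=(X-i["t"])@i["R"]; P[d==0]=np.nan; return P
def proj(c,X):
    i=vision.camera_info(c);p=(i["R"]@np.asarray(X).T).T+i["t"];p=p@i["mtx"].T;return p[...,:2]/p[...,2:]
def ray(c,uv,z):
    i=vision.camera_info(c);o=-i["R"].T@i["t"];r=i["R"].T@np.linalg.solve(i["mtx"],[uv[0],uv[1],1]);return o+r*(z-o[2])/r[2]
E
python3 - <<'E'
from h import *
out=[]
for c,(r0,r1,c0,c1) in {"top":(195,275,120,300),"scene":(205,300,350,520)}.items():
    d=np.load(c+"0.npy");P=cloud(c,d);im=cv2.imread(f"pics/{c}0.png")
    s=np.zeros((480,640),bool);
    if c=="top": s[190:290,110:320]=1
    else: s[200:385,340:520]=1
    m=s&(P[...,2]>.172)&(P[...,2]<.2);Q=P[m]
    print(c,"bar",len(Q),cv2.minAreaRect(Q[:,:2].astype(np.float32)),np.median(Q[:,2]))
    g=im.astype(int); blk=s&(g.max(2)<45)&(P[...,2]>.09)&(P[...,2]<.2)
    n,l,st,ce=cv2.connectedComponentsWithStats(blk.astype(np.uint8))
    for k in range(1,n):
        if st[k,4]>15: q=P[l==k]; print("black",st[k],np.nanmean(q,0).round(4),np.nanmin(q,0).round(4),np.nanmax(q,0).round(4))
    # box
    s=np.zeros((480,640),bool)
    if c=="top": s[205:320,390:490]=1
    else: s[190:275,175:285]=1
    m=s&(P[...,2]>.05)&(P[...,2]<.112);Q=P[m]
    print("box",len(Q),cv2.minAreaRect(Q[:,:2].astype(np.float32)))
    a=np.c_[Q[:,:2],np.ones(len(Q))]; w=np.ones(len(Q),bool)
    for _ in range(6):
        f=np.linalg.lstsq(a[w],Q[w,2],rcond=None)[0]; w=abs(Q[:,2]-a@f)<.004
    n=np.array([-f[0],-f[1],1]);n/=np.linalg.norm(n);print("plane",f.round(4),n.round(4),"tilt",np.degrees(np.arccos(n[2])),w.sum())
    F=Q[w];print("face",cv2.minAreaRect(F[:,:2].astype(np.float32)))
    k=im[r0:r1,c0:c1];out.append(cv2.resize(k,(640,int(640*k.shape[0]/k.shape[1]))))
t=cv2.imread("pics/top0.png")[210:320,390:490]; t=cv2.resize(t,None,fx=4,fy=4,interpolation=cv2.INTER_CUBIC)
cv2.imwrite("pics/box.png",t)
cv2.imwrite("pics/crop.png",cv2.resize(np.vstack(out),(600,600)))
E
```

```text
top bar 1530 ((0.553973913192749, 0.203659787774086), (0.2811717689037323, 0.06393788754940033), 80.69670104980469) 0.18813452526037808
black [188 244  21  12 124] [0.545  0.2017 0.1834] [0.5406 0.1892 0.1523] [0.5513 0.2183 0.1924]
box 7057 ((0.6104395389556885, -0.20765578746795654), (0.2061164677143097, 0.15533170104026794), 8.4915189743042)
plane [ 0.2688  0.0344 -0.0714] [-0.2595 -0.0332  0.9652] tilt 15.163455994848483 6040
face ((0.5936098098754883, -0.21727555990219116), (0.1682475209236145, 0.1405820995569229), 7.660723686218262)
scene bar 1759 ((0.555545449256897, 0.2034984678030014), (0.28279849886894226, 0.06501688808202744), 80.86190795898438) 0.1887252228361542
black [434 237  17  19 160] [0.551  0.2071 0.1832] [0.5435 0.1917 0.1674] [0.5562 0.2199 0.1944]
box 4530 ((0.6234382390975952, -0.18303199112415314), (0.22971907258033752, 0.19817906618118286), 6.660340309143066)
plane [ 0.113  -0.0653 -0.0023] [-0.112   0.0648  0.9916] tilt 7.435989003822628 873
face ((0.6014689803123474, -0.21586287021636963), (0.16397400200366974, 0.14204268157482147), 8.524447441101074)
```

View pics/crop.png

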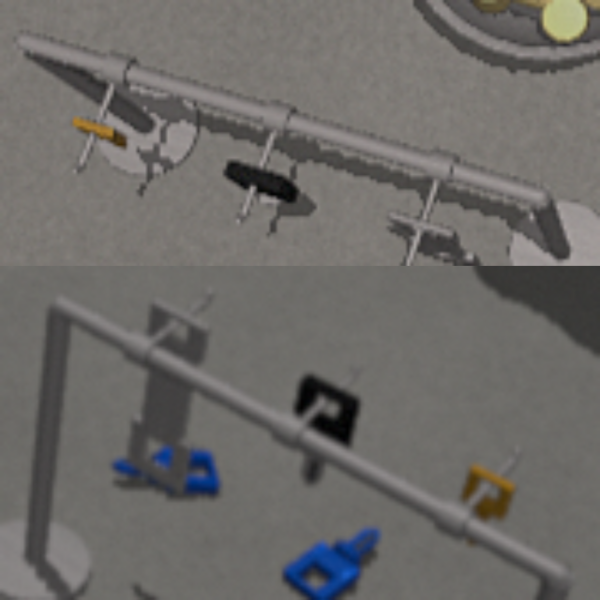

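View pics/box.png

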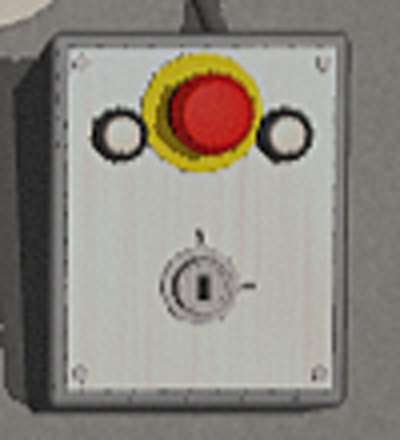

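```bash
cat >> h.py <<'E'
ry=np.radians(-9.25); rx=np.array([np.cos(ry),np.sin(ry),0]); ryv=np.array([-np.sin(ry),np.cos(ry),0])
by=np.radians(7.6); bx=np.array([np.cos(by),np.sin(by),0]); t15=np.radians(15)
kz=-bx*np.sin(t15)+np.array([0,0,np.cos(t15)]); kx=bx*np.cos(t15)+np.array([0,0,np.sin(t15)]); ky=np.cross(kz,kx)
def quat(z,y): # tool z, tool y
    q=Ro.from_matrix(np.c_[np.cross(y,z),y,z]).as_quat(); return np.r_[q[3],q[:3]]
E
python3 - <<'E'
from h import *
C=np.array([.594,-.2173,.081]); kh=C-.030*bx-[0,0,.03*np.tan(t15)]+.008*kz
print("pred keyhole",kh.round(4))
for c in ["top","scene"]:
    p=proj(c,kh);im=cv2.imread(f"pics/{c}0.png");g=cv2.cvtColor(im,cv2.COLOR_BGR2GRAY)
    r=8;u,v=np.round(p).astype(int);w=g[v-r:v+r+1,u-r:u+r+1].astype(float);w2=np.clip(w.min()+45-w,0,None)
    V,U=np.mgrid[v-r:v+r+1,u-r:u+r+1];m=np.array([(U*w2).sum(),(V*w2).sum()])/w2.sum()
    print(c,p.round(1),"dark centroid",m.round(2),ray(c,m,kh[2]).round(4));
    if c=="top": print(w.astype(int))
key=np.array([.5481,.2047,.1753]) 
for s in (1,-1):
    for n,p,q in [("grasp",key-[0,0,.0187]*np.array([0,0,1]),quat(np.array([0,0,-1.]),s*ryv)),("ins1",kh+kz*.04,quat(-kz,kx)),("ins-1",kh+kz*.04,quat(-kz,-kx))]:
        a=ctrl.ik(p,q); print(s,n,None if a is None else a.round(3))
im=cv2.imread("pics/scene0.png")[190:245,170:290];cv2.imwrite("pics/sb.png",cv2.resize(im,None,fx=6,fy=6,interpolation=cv2.INTER_CUBIC))
E
```

```text
pred keyhole [ 0.5622 -0.2215  0.0807]
top [440.5 281.4] dark centroid [439.19 282.13] [ 0.5605 -0.2192  0.0807]
[[186 131 141 148 148 161 170 166 160 157 151 167 172 188 188 182 181]
 [162 144 150 166 142  97 121 109 108 137 135 161 161 169 155 185 183]
 [162 167 165  97  86  81 123 149 149 140 112 135 161 158 140 189 180]
 [167 167  97  61 121 155 121 154 158 143 145 145 114 161 155 166 183]
 [164 100  70 139 141 168 154 161 162 154 157 128 133 142 161 156 183]
 [140  52 131 151 158 166 140 121 126 138 158 142 118 141 130 156 164]
 [ 69  71 169 147 158 162 103  51  56 114 163 157 143 154 131 153 164]
 [ 41 102 179 155 153 165  94  23  34 103 162 157 156 128 150 157 173]
 [ 43 113 160 161 153 166  98  22  40 105 162 156 157 118 151 155 162]
 [ 52 105 158 160 155 162  95  33  40 108 161 157 160 143 138 155 143]
 [ 52  90 167 163 156 166  93  23  39 101 164 159 160 154 122 151 168]
 [133  67 159 156 157 164  87  10  26  99 159 156 119 158 129 154 187]
 [160  39 100 162 148 166 149 141 142 143 158 150 143 133 144 158 185]
 [163 136  52 138 156 147 159 161 162 156 155 162 147 143 158 166 184]
 [146 161 139 120 102 135 162 168 168 164 151 142 147 158 166 181 182]
 [ 92 153 159 150 137 121 110 132 130 130 153 147 159 160 183 182 181]
 [160 137 135 147 157 144 137 141 139 141 157 163 126 179 185 184 183]]
scene [238.9 208.6] dark centroid [239.78 210.41] [ 0.5659 -0.2164  0.0807]
1 grasp [-0.277  0.513 -0.19   1.715  0.116  0.925  0.897]
1 ins1 [ 0.165  0.511  0.387  1.955 -0.642  0.583  1.139]
1 ins-1 [-0.235  0.77   1.151  1.96  -1.162  0.999 -1.513]
-1 grasp [-0.729  0.562  0.53   1.721 -0.337  0.95  -1.801]
-1 ins1 [ 0.165  0.511  0.387  1.955 -0.642  0.583  1.139]
-1 ins-1 [-0.235  0.77   1.151  1.96  -1.162  0.999 -1.513]
```

View pics/sb.png

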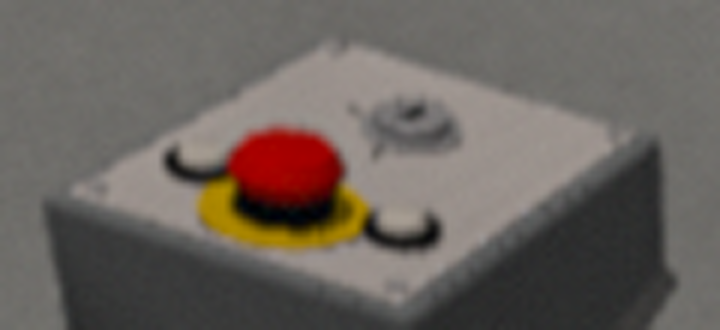

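The crop confirms it: the black square head with the square hole on the middle hook is the shutter key. The two blue look-alikes lie on the counter. Now I'll go and grasp it.

```bash
cat >> h.py <<'E'
def J(p,z,y): # joint solution with j7 in the half turn that leaves room for +1.75 rad
    a=ctrl.ik(p,quat(z,y)); a=np.array(a)
    return a
def st(m=""):
    s=get_state();print(m,"t",round(s["time"],2),"tcp",s["tcp_pos"].round(4),"F",s["contact_force"].round(1),"M",s["wrist_torque"].round(2),"w",round(s["width"],4),"q",s["qpos"].round(3));return s
dn=np.array([0,0,-1.])
E
python3 - <<'E'
from h import *
key=np.array([.5481,.2047,.1753]); g=key+dn*.0187
a=J(g+[0,0,.11],dn,ryv); a[6]-=np.pi; print(a.round(3))
ctrl.set_joints(a); s=st("pre"); 
ctrl.movel(g+[0,0,.06],max_speed=.15); 
im,d=vision.grab_frame("top"); i2,_=vision.grab_frame("scene")
cv2.imwrite("pics/pre.png",np.hstack([cv2.resize(im[190:290,110:310],(400,200)),cv2.resize(i2[130:330,330:530],(400,400))[:200]]) if 0 else cv2.resize(i2[130:330,330:530],(500,500)))
st("above"); print(ctrl.ik(g,get_state()["eef_rot"]).round(3))
E
```

```text
[-0.291  0.416 -0.165  1.552  0.072  1.18  -2.203]
pre t 2.69 tcp [0.5477 0.2058 0.2666] F [-0.5  0.9 -0.5] M [-0.04 -0.01  0.02] w 0.0854 q [-0.292  0.416 -0.166  1.552  0.072  1.18  -2.202]
above t 3.27 tcp [0.5487 0.2053 0.2178] F [ 0.7  1.7 -0.3] M [ 0.01  0.03 -0.04] w 0.0853 q [-0.293  0.453 -0.163  1.631  0.081  1.062 -2.212]
[-0.297  0.51  -0.158  1.717  0.096  0.92  -2.225]
```

View pics/pre.png

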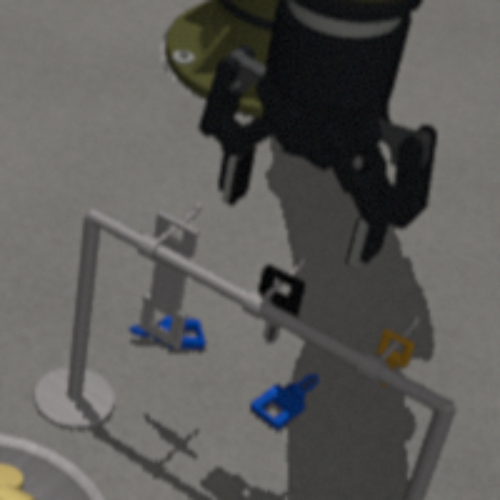

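The fingers straddle the black key and clear the opener and the small key. Descending to grip, unhook and retreat.

```bash
python3 - <<'E'
from h import *
key=np.array([.5481,.2047,.1753]); g=key+dn*.0187
ctrl.movel(g,max_speed=.06); st("down")
ctrl.close_gripper(50); s=st("closed")
if .026<s["width"]<.034:
    p=g+[0,0,.007]; ctrl.movel(p,max_speed=.03); st("lift")
    ctrl.movel(p-.05*rx,max_speed=.06); st("out")
    p=p-.05*rx+[0,0,.07]; ctrl.movel(p,max_speed=.15); st("up")
im,d=vision.grab_frame("scene"); np.save("s1.npy",d); t,dt=vision.grab_frame("top"); np.save("t1.npy",dt); cv2.imwrite("pics/s1.png",im);cv2.imwrite("pics/t1.png",t)
c=proj("scene",get_state()["tcp_pos"]).astype(int); k=im[max(c[1]-70,0):c[1]+130,c[0]-100:c[0]+100]; cv2.imwrite("pics/g1.png",cv2.resize(k,(600,600)))
E
```

```text
down t 4.42 tcp [0.5484 0.2048 0.157 ] F [ 0.5  0.3 -0.3] M [0.01 0.01 0.01] w 0.0855 q [-0.298  0.511 -0.157  1.715  0.096  0.922 -2.226]
closed t 4.97 tcp [0.5482 0.2046 0.1568] F [-0.1 -1.   1.6] M [-0.14  0.14 -0.01] w 0.0291 q [-0.297  0.511 -0.157  1.715  0.096  0.923 -2.226]
lift t 5.36 tcp [0.5482 0.2048 0.1638] F [-1.1 -0.3 -0. ] M [-0.01  0.   -0.02] w 0.0293 q [-0.297  0.504 -0.158  1.706  0.094  0.938 -2.224]
out t 6.34 tcp [0.4992 0.2126 0.1637] F [ 0.3  0.9 -1.2] M [-0.01 -0.01 -0.01] w 0.0293 q [-0.336  0.445 -0.163  1.818  0.091  0.886 -2.274]
up t 6.96 tcp [0.4985 0.2125 0.233 ] F [ 0.3 -0.1 -0.6] M [-0.01  0.01  0.  ] w 0.0292 q [-0.329  0.375 -0.171  1.718  0.072  1.056 -2.256]
```

View pics/g1.png

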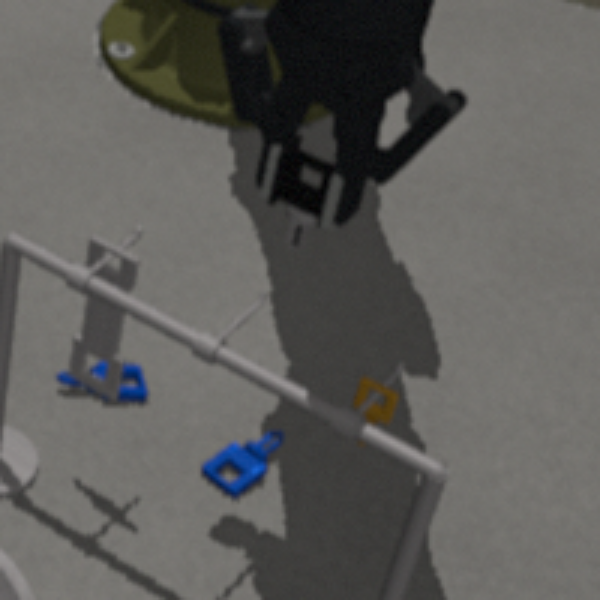

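The key is in the grip and clear of its hook, with the opener and brass key still hanging. Now I'll measure how it sits in the tool frame.

```bash
python3 - <<'E'
from h import *
s=get_state(); w,x,y,z=s["eef_rot"];R=Ro.from_quat([x,y,z,w]).as_matrix()
for c,f in (("scene","s1.npy"),("top","t1.npy")):
    P=(cloud(c,np.load(f))-s["tcp_pos"])@R
    im=cv2.imread("pics/"+("s1" if c=="scene" else "t1")+".png")
    m=(abs(P[...,1])<.045)&(abs(P[...,0])<.02)&(P[...,2]>-.045)&(P[...,2]<.035)
    Q=P[m]*1000; print(c,len(Q))
    for z0 in range(-45,35,5):
        r=[]
        for a,b in ((-34,-16),(-13,-8),(-4,4),(8,13),(16,34)):
            k=Q[(Q[:,2]>=z0)&(Q[:,2]<z0+5)&(Q[:,1]>=a)&(Q[:,1]<b)]
            r.append((len(k),)+((round(np.median(k[:,0]),1),round(np.percentile(k[:,0],92),1)) if len(k) else ()))
        print(z0,r)
    bl=Q[(Q[:,2]>2)]; 
    for z0 in range(-8,32,3):
        k=Q[(Q[:,2]>=z0)&(Q[:,2]<z0+3)&(abs(Q[:,1])<14)]
        if len(k): print("z",z0,len(k),"y",k[:,1].min().round(1),k[:,1].max().round(1),"x",k[:,0].min().round(1),np.median(k[:,0]).round(1),k[:,0].max().round(1))
E
```

```text
scene 750
-45 [(16, np.float64(10.6), np.float64(13.0)), (0,), (0,), (0,), (22, np.float64(11.3), np.float64(12.7))]
-40 [(24, np.float64(8.6), np.float64(12.6)), (9, np.float64(0.3), np.float64(6.4)), (12, np.float64(1.4), np.float64(5.4)), (11, np.float64(2.5), np.float64(5.7)), (12, np.float64(10.0), np.float64(13.5))]
-35 [(27, np.float64(7.6), np.float64(12.1)), (7, np.float64(4.6), np.float64(6.8)), (6, np.float64(4.2), np.float64(5.5)), (9, np.float64(4.4), np.float64(5.1)), (16, np.float64(9.8), np.float64(12.6))]
-30 [(29, np.float64(8.7), np.float64(11.5)), (4, np.float64(5.8), np.float64(6.2)), (0,), (8, np.float64(4.6), np.float64(5.3)), (15, np.float64(10.3), np.float64(12.6))]
-25 [(31, np.float64(7.8), np.float64(13.0)), (5, np.float64(4.1), np.float64(6.5)), (0,), (7, np.float64(4.3), np.float64(5.5)), (14, np.float64(9.8), np.float64(13.4))]
-20 [(28, np.float64(8.0), np.float64(11.4)), (7, np.float64(4.8), np.float64(6.1)), (20, np.float64(2.8), np.float64(5.1)), (6, np.float64(4.0), np.float64(6.9)), (16, np.float64(9.2), np.float64(12.3))]
-15 [(24, np.float64(8.9
[... 1487 characters left out ...]
4(12.2))]
-40 [(0,), (0,), (0,), (0,), (1, np.float64(-7.2), np.float64(-7.2))]
-35 [(0,), (0,), (0,), (0,), (0,)]
-30 [(0,), (0,), (0,), (0,), (1, np.float64(-7.2), np.float64(-7.2))]
-25 [(0,), (0,), (0,), (0,), (0,)]
-20 [(0,), (0,), (0,), (0,), (4, np.float64(-8.9), np.float64(6.1))]
-15 [(0,), (0,), (0,), (0,), (4, np.float64(-9.6), np.float64(-8.0))]
-10 [(0,), (0,), (0,), (0,), (1, np.float64(-11.1), np.float64(-11.1))]
-5 [(0,), (0,), (0,), (0,), (0,)]
0 [(0,), (0,), (0,), (0,), (0,)]
5 [(0,), (0,), (0,), (0,), (0,)]
10 [(0,), (0,), (0,), (0,), (0,)]
15 [(0,), (0,), (0,), (0,), (0,)]
20 [(0,), (0,), (0,), (0,), (0,)]
25 [(0,), (0,), (0,), (0,), (0,)]
30 [(0,), (0,), (0,), (0,), (0,)]
```

```bash
cat >> h.py <<'E'
kh=np.array([.562,-.2205,.0807]); Q=quat(-kz,-kx)
def off(s=None): # tcp relative to nominal keyhole in keyhole axes, mm
    s=s or get_state(); return np.array([kx,ky,kz])@(s["tcp_pos"]-kh)*1000
def fk(s): return np.array([kx,ky,kz])@s["contact_force"]
E
python3 - <<'E'
from h import *
p=get_state()["tcp_pos"]; ctrl.movel(p+[-.02,0,.05],max_speed=.15)
a=np.array(ctrl.ik(kh+kz*.1,Q)); print(a.round(3))
if a[6]>1 : a=None
ctrl.set_joints(a); st("hover")
ctrl.movel(kh+kz*.038,Q,max_speed=.08); s=st("near"); print(off(s).round(2))
for c in ("scene","top"):
    im,d=vision.grab_frame(c);np.save(c+"2.npy",d);cv2.imwrite(f"pics/{c}2.png",im)
    u,v=proj(c,kh).astype(int); print(c,u,v); k=im[v-45:v+30,u-50:u+50]; cv2.imwrite(f"pics/n_{c}.png",cv2.resize(k,None,fx=4,fy=4,interpolation=cv2.INTER_CUBIC))
cv2.imwrite("pics/n.png",np.hstack([cv2.imread(f"pics/n_{c}.png") for c in ("scene","top")]))
E
```

```text
[ 0.204  0.405  0.334  1.917 -0.463  0.676 -2.169]
hover t 9.22 tcp [ 0.5372 -0.222   0.1774] F [-0.7  0.5 -0.1] M [-0.04  0.24 -0.01] w 0.0292 q [ 0.203  0.405  0.332  1.917 -0.463  0.676 -2.169]
near t 10.14 tcp [ 0.5524 -0.2221  0.1177] F [-0.1 -0.2 -0.6] M [-0.01  0.33 -0.01] w 0.0292 q [ 0.242  0.498  0.267  1.957 -0.544  0.546 -2.099]
[ 0.15 -0.31 38.31]
scene 239 208
top 439 281
```

View pics/n.png

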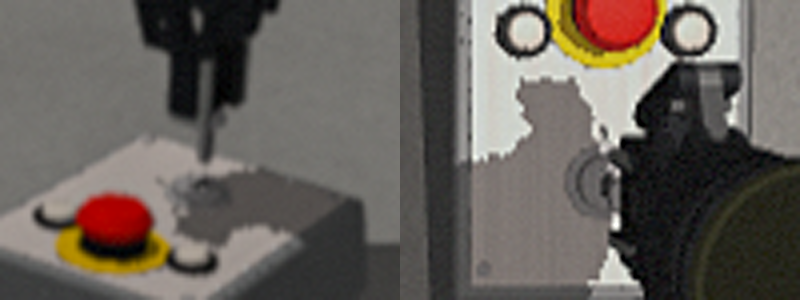

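The scene crop shows the blade tip at about (203,160), just above the keyway at about (208,185), and the top view is partly blocked by the hand. Next I'll compare the tip with the keyway in the image, then probe gently.

```bash
python3 - <<'E'
from h import *
im=cv2.imread("pics/scene2.png"); t=get_state()["tcp_pos"]
for n,X in (("kh",kh),("kh+14",kh+kz*.014),("tip(o=1)",t-kz*.025),("o1 collar",t-kz*.001),("kh+1mm kx",kh+.001*kx*5),("kh+5ky",kh+.005*ky)): print(n,(proj("scene",X)).round(2))
g=cv2.cvtColor(im,cv2.COLOR_BGR2GRAY); print(g[192:218,228:252])
E
```

```text
kh [239.4  208.76]
kh+14 [239.86 202.58]
tip(o=1) [239.64 202.78]
o1 collar [240.44 192.03]
kh+1mm kx [238.14 209.55]
kh+5ky [241.49 209.43]
[[113 113 110  94  76  63  55  48  41  41  65  81  64  51  65  66  67  84
  110 115 115 112 114 115]
 [112 113 112 106  97  93  84  76  71  67  79  79  60  57  71  72  71  90
  112 116 113 113 112 114]
 [111 110 112 111 110 106 103  96  92  86  86  80  61  59  73  81  87 101
  114 114 115 113 113 114]
 [109 108 111 112 111 111 112 113 109 101  91  82  62  53  77  98 108 112
  113 114 113 111 113 113]
 [111 111 112 109 111 112 112 115 111 110  99  80  61  47  75 106 114 114
  111 111 112 113 113 115]
 [127 128 126 118 114 111 109 110 109 110  98  78  56  43  77 110 114 113
  112 114 111 113 114 117]
 [149 152 147 141 137 127 118 114 112 112  94  76  57  43  79 110 113 114
  114 114 112 116 115 116]
 [158 159 157 158 160 151 140 133 127 117  95  75  52  48  84 107 113 114
  113 113 114 115 115 116]
 [158 158 158 161 161 162 158 154 150 135 101  75  48  51  88 110 114 112
  112 112 113 113 114 115]
 [157 157 158 159 158 159 160 159 161 152 108  76 
[... 967 characters left out ...]
52 130 123 109  96  97  88  85  82  79  81  76  73  74  71  60  57
   68  78  81  80  79  79]
 [158 152 138 127 120 103  97  84  78  81  82  78  74  76  72  66  60  60
   65  76  80  81  81  79]
 [157 155 151 136 124 111 111  97  77  71  74  75  74  72  66  64  66  64
   66  75  81  82  79  79]
 [157 157 157 149 119 108 119 107  80  72  73  74  75  71  69  68  72  72
   71  78  78  80  79  80]
 [154 153 157 145 108 115 133 117  87  78  78  79  80  79  78  76  74  78
   79  78  80  80  80  80]
 [153 156 154 147 121 120 129 120  91  77  79  81  77  84  79  78  78  80
   80  81  81  80  80  78]
 [147 155 153 155 141 104  91  89  80  78  78  78  79  79  78  78  80  80
   80  77  79  78  79  77]]
```

```bash
cat >> h.py <<'E'
def goto(x,y,z,v=.02): # mm in keyhole axes
    ctrl.movel(kh+(kx*x+ky*y+kz*z)/1000,Q,max_speed=v); s=get_state(); return off(s),fk(s),s
E
python3 - <<'E'
from h import *
goto(0,0,30,.04)
for z in np.arange(28,16,-1.5):
    o,f,s=goto(0,0,z,.02); print(z,o.round(2),f.round(1),s["wrist_torque"].round(2),round(s["time"],2))
    if np.linalg.norm(f)>7: break
E
```

```text
28.0 [-0.05  0.03 27.91] [-0.8  0.3 -1.3] [-0.01  0.32  0.  ] 10.84
26.5 [-0.03  0.05 26.45] [-1.4  0.8 -0.8] [-0.06  0.31 -0.01] 11.09
25.0 [-1.000e-02  1.000e-02  2.492e+01] [-0.  -0.5 -0.9] [-0.06  0.24 -0.06] 11.34
23.5 [ 0.14 -0.27 23.58] [ 0.2 -1.7  1.2] [-0.15  0.29 -0.04] 11.59
22.0 [ 0.07 -0.8  21.91] [ 0.6 -3.8 -2.7] [-0.73  0.05 -0.15] 11.84
20.5 [ 0.12 -0.93 20.49] [-0.  -3.9 -2.8] [-1.19  0.01 -0.35] 12.09
19.0 [ 0.17 -1.   19.16] [ 1.1 -5.2 -1. ] [-1.36  0.   -0.37] 12.34
17.5 [ 0.19 -1.06 17.92] [ 0.7 -5.6  2.1] [-1.26  0.12 -0.36] 12.59
```

The bevel is guiding the key to about -1 mm in y. I'll re-centre on that, continue, and start rocking once it meets resistance.

```bash
python3 - <<'E'
from h import *
z=18
for y in (-1.2,-1.8,-2.4):
    o,f,s=goto(0,y,z,.02); ctrl.pause(.1); s=get_state(); f=fk(s); print(y,off(s).round(2),f.round(1),s["wrist_torque"].round(2),round(s["time"],2))
    if f[1]>-1: break
for x in (1,-1,0):
    o,f,s=goto(x,y,z,.02); print("x",x,o.round(2),f.round(1),s["wrist_torque"].round(2))
E
```

```text
-1.2 [ 0.03 -1.24 18.06] [-0.4 -4.3  2.6] [-0.92  0.22 -0.25] 12.94
-1.8 [-0.03 -1.41 17.94] [-0.3 -2.8  1.8] [-0.5   0.2  -0.09] 13.29
-2.4 [-0.27 -1.62 17.72] [-0.9  0.2  0.4] [-0.01  0.4   0.04] 13.64
x 1 [ 0.08 -1.73 17.71] [-2.4  0.8  1.1] [0.12 1.14 0.07]
x -1 [-0.48 -2.61 18.08] [ 0.2 -0.3 -0.3] [-0.05  0.32  0.06]
x 0 [ 0.04 -2.65 18.05] [-1.1 -0.4  0.4] [-0.14  0.53 -0.01]
```

```bash
cat > rock.py <<'E'
from h import *
import sys
def rock(xc,yc,n,push=2.0,A=2.5,zend=-1):
    z=off()[2]; 
    for i in range(n):
        zc=z-push; mf=0
        for x in (A,-A):
            o,f,s=goto(xc+x,yc,zc,.04); mf=max(mf,np.linalg.norm(f)); fx=f[0]
            if np.linalg.norm(f)>30: print("HIGH",f,o); goto(xc,yc,o[2]+1,.02); return
            print("  ",x,o.round(2),f.round(1),end="")
        z=o[2]
        print("\n",i,"z",z.round(2),"My",s["wrist_torque"].round(2),"t",round(s["time"],2))
        if z<zend: break
    o,f,s=goto(xc,yc,z,.03); print("end",o.round(2),f.round(1),s["wrist_torque"].round(2),round(s["time"],2))
E
python3 - <<'E'
from rock import *
ctrl.close_gripper(80); print(off().round(2))
rock(-.3,-2.2,9)
E
```

```text
[ 0.04 -2.61 18.09]
   2.5 [ 1.48 -2.73 17.16] [-4.7  1.1 14.8]   -2.5 [-1.1  -2.54 16.51] [ 4.1 -0.2  2.4]
 0 z 16.51 My [ 0.   -0.71 -0.02] t 15.13
   2.5 [ 0.33 -1.61 13.67] [-4.2 -0.1 -0.9]   -2.5 [-0.95 -1.86 14.4 ] [ 3.7  0.4 -3.4]
 1 z 14.4 My [ 0.17 -0.73 -0.  ] t 15.69
   2.5 [ 1.01 -1.87 11.85] [-3.7  0.7 -2.2]   -2.5 [-0.86 -2.29 12.78] [ 5.6  0.4 -1.8]
 2 z 12.78 My [ 0.26 -0.96  0.03] t 16.25
   2.5 [ 1.34 -2.29 10.57] [-3.1  0.1  0.6]   -2.5 [-0.63 -2.65 11.43] [5.4 0.9 2.1]
 3 z 11.43 My [ 0.16 -1.17  0.02] t 16.81
   2.5 [ 1.38 -2.45  9.38] [-0.6 -1.   4.7]   -2.5 [-0.49 -2.55  9.91] [ 5.7 -0.2  3. ]
 4 z 9.91 My [ 0.11 -1.09 -0.01] t 17.37
   2.5 [ 1.26 -1.71  7.28] [-1.3  0.   0.4]   -2.5 [-0.56 -2.05  8.16] [6.6 0.9 0.1]
 5 z 8.16 My [ 0.24 -1.12  0.06] t 17.93
   2.5 [ 1.17 -1.75  5.57] [-0.8  0.4 -1.3]   -2.5 [-0.61 -2.12  6.45] [ 5.2  1.4 -1.4]
 6 z 6.45 My [ 0.27 -0.97  0.03] t 18.48
   2.5 [ 1.12 -2.03  4.03] [-2.3 -0.1 -1.7]   -2.5 [-0.59 -2.3   4.81] [ 4.7  0.9 -1.6]
 7 z 4.81 My [ 0.2  -0.81  0.02] t 19.04
   2.5 [ 0.91 -2.53  3.72] [-4.5  1.5 13. ]   -2.5 [-0.7  -2.79  3.86] [3.4 1.5 6.8]
 8 z 3.86 My [ 0.35 -0.55  0.14] t 19.6
end [-0.15 -2.3   3.91] [1.2 0.2 3.1] [0.06 0.07 0.05] 19.85
```

Both wafers look passed, with resistance near z 17 and a little near 10, and now it meets a hard stop at about 3.8, where the collar seat was expected. I'll confirm with a firmer straight push and look.

```bash
python3 - <<'E'
from rock import *
for z in (2.5,1,-.5):
    o,f,s=goto(.2,-2.2,z,.03); ctrl.pause(.15); s=get_state(); print(z,off(s).round(2),fk(s).round(1),s["wrist_torque"].round(2),round(s["time"],2))
    if fk(s)[2]>22: break
im,d=vision.grab_frame("scene");np.save("s3.npy",d);u,v=proj("scene",kh).astype(int);cv2.imwrite("pics/s3.png",cv2.resize(im[v-40:v+30,u-50:u+50],None,fx=6,fy=6,interpolation=cv2.INTER_CUBIC))
E
```

```text
2.5 [-0.08 -2.37  3.64] [-2.2  2.8 16.2] [0.48 0.73 0.13] 20.25
1 [-0.04 -2.45  3.42] [-4.   5.4 30.3] [0.9  1.37 0.33] 20.65
```

View pics/s3.png

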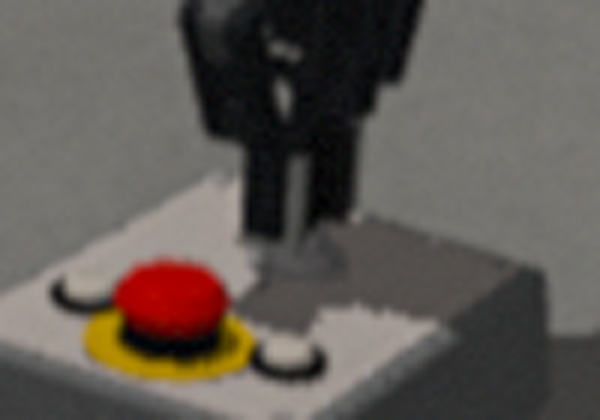

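```bash
python3 - <<'E'
from rock import *
for x in (2,-2,2,-2,.1):
    o,f,s=goto(x,-2.3,2.0,.04); print(x,o.round(2),f.round(1))
ctrl.pause(.2); s=st("seated"); print(off(s).round(2),fk(s).round(1))
a=np.array(ctrl.ik(kh+(kx*.1-ky*2.3+kz*2.0)/1000,Q)); print((a-s["qpos"]).round(4))
np.save("a.npy",a); b=a.copy()
for d in (.15,.3,.45):
    b[6]=a[6]+d; ctrl.set_joints(b); s=get_state(); print(d,off(s).round(2),fk(s).round(1),"Maxis",round(float(kz@s["wrist_torque"]),3),s["wrist_torque"].round(2),round(s["qpos"][6]-a[6],3),round(s["time"],2))
    if np.linalg.norm(s["contact_force"])>35 or abs(kz@s["wrist_torque"])>.6: break
E
```

```text
2 [ 0.15 -2.4   3.52] [-6.6  2.9 23.7]
-2 [-0.49 -2.56  3.64] [ 2.5  3.1 17.4]
2 [-0.2  -2.56  3.53] [-7.   3.2 24. ]
-2 [-0.49 -2.61  3.64] [ 1.7  3.3 17.6]
0.1 [-0.35 -2.6   3.58] [-3.2  2.9 20.8]
seated t 22.15 tcp [ 0.5611 -0.2232  0.0841] F [-9.7  0.9 20.2] M [0.56 1.08 0.18] w 0.0288 q [ 0.273  0.554  0.219  1.968 -0.587  0.477 -2.057]
[-0.33 -2.56  3.57] [-3.9  2.2 22. ]
[-0.0004  0.0028 -0.0013 -0.0006 -0.0004 -0.002  -0.0001]
0.15 [-0.03 -2.65  3.59] [-2.4  2.  20.8] Maxis 0.004 [0.54 0.91 0.18] 0.151 22.42
0.3 [ 0.12 -2.45  3.6 ] [-2.4  2.9 20.8] Maxis -0.106 [0.75 0.79 0.12] 0.301 22.68
0.45 [-0.03 -2.35  3.57] [-1.9  3.  21.3] Maxis -0.284 [ 0.76  0.97 -0.06] 0.451 22.95
```

```bash
cat > turn.py <<'E'
from h import *
def turn(ds,z=3.0,x=0.0,y=-2.35,lim=.6):
    a=np.load("a.npy")[6]
    for d in ds:
        p=kh+(kx*x+ky*y+kz*z)/1000
        q=Ro.from_rotvec(-kz*d)*Ro.from_quat(np.roll(Q,-1)); q=np.roll(q.as_quat(),1)
        b=np.array(ctrl.ik(p,q)); 
        if abs(b[6]-a-d)>.15: print("ik jump",b); return
        ctrl.set_joints(b); s=get_state(); m=float(kz@s["wrist_torque"])
        print(round(d,2),off(s).round(2),fk(s).round(1),"Max",round(m,3),"w",round(s["width"],4),round(s["qpos"][6]-a,3),round(s["time"],2))
        if abs(m)>lim or np.linalg.norm(s["contact_force"])>35: print("stop");break
E
python3 - <<'E'
from turn import *
turn([.45,.6,.7])
im,d=vision.grab_frame("scene");np.save("s4.npy",d);u,v=proj("scene",kh).astype(int);cv2.imwrite("pics/s4.png",cv2.resize(im[v-40:v+30,u-50:u+50],None,fx=6,fy=6,interpolation=cv2.INTER_CUBIC))
E
```

```text
ik jump [ 0.10487628  0.59266613  0.4802504   1.96975124 -0.8348734   0.56951012
 -2.27265455]
```

```bash
sed -i '/b=np.array/,/if abs(b\[6\]/d; s/ctrl.set_joints(b); s=get_state()/ctrl.movel(p,q,max_speed=.01); s=get_state()/' turn.py; python3 - <<'E'
from turn import *
turn([.45,.55]); print(get_state()["qpos"].round(3))
E
```

```text
0.45 [ 0.22 -2.43  3.74] [ 0.3  1.6 11.4] Max 0.032 w 0.0285 -0.226 24.05
0.55 [ 0.19 -2.43  3.77] [-0.6  1.7 12. ] Max 0.052 w 0.0289 -0.305 24.3
[ 0.096  0.594  0.495  1.97  -0.847  0.577 -2.362]
```

```bash
python3 - <<'E'
from h import *
s=get_state(); T=Ro.from_quat(np.roll(s["eef_rot"],-1)); T0=Ro.from_quat(np.roll(Q,-1))
print("rotvec in key axes",(np.array([kx,ky,kz])@(T*T0.inv()).as_rotvec()).round(3), s["qpos"].round(3))
p=kh+(0*kx-ky*2.35+kz*3)/1000
for d in (.55,.8,1.1,1.4,1.6,1.75,1.85):
    q=np.roll((Ro.from_rotvec(-kz*d)*T0).as_quat(),1); a=ctrl.ik(p,q); print(d,None if a is None else np.round(a,3))
E
```

```text
rotvec in key axes [ 0.    -0.001 -0.551] [ 0.096  0.594  0.495  1.97  -0.847  0.577 -2.362]
0.55 [ 0.096  0.596  0.494  1.97  -0.847  0.576 -2.362]
0.8 [ 0.055  0.611  0.562  1.97  -0.901  0.607 -2.561]
1.1 [ 0.006  0.633  0.647  1.971 -0.965  0.65  -2.802]
1.4 [-0.225  0.852  1.15   1.974 -1.266  1.012 -2.839]
1.6 [ 1.123  0.843 -1.227  1.958  1.07   0.828  1.062]
1.75 [ 1.123  0.843 -1.227  1.958  1.07   0.828  0.912]
1.85 [ 1.123  0.843 -1.227  1.958  1.07   0.828  0.812]
```

I had joint 7's sense backwards. The first try turned the key counter-clockwise against its rest stop, with only 0.28 N m. Clockwise from here runs out of joint 7 range. The key is home, so I'll return it to rest, release it, give the gripper a half turn well above the box, and regrip.

```bash
python3 - <<'E'
from turn import *
turn([.3,.05],z=3.4)
q=Q; p=kh+(0*kx-ky*2.35+kz*3.6)/1000
ctrl.movel(p,q,max_speed=.01); s=st("rest"); print(off(s).round(2),fk(s).round(1))
ctrl.ungrasp(); st("open")
ctrl.movel(p+kz*.085,q,max_speed=.15); s=st("up")
im,d=vision.grab_frame("scene");np.save("s5.npy",d);u,v=proj("scene",kh).astype(int);cv2.imwrite("pics/s5.png",cv2.resize(im[v-50:v+30,u-50:u+50],None,fx=6,fy=6,interpolation=cv2.INTER_CUBIC))
cv2.imwrite("pics/t5.png",vision.grab_frame("top")[0])
E
```

```text
0.3 [ 0.39 -2.4   3.82] [1.3 2.2 7.8] Max 0.055 w 0.0285 -0.111 24.7
0.05 [ 0.18 -2.77  3.84] [1.6 0.9 7.1] Max 0.069 w 0.0289 0.08 25.1
rest t 25.35 tcp [ 0.5614 -0.2234  0.0844] F [-0.5  0.6  6.7] M [0.01 0.06 0.04] w 0.0286 q [ 0.189  0.568  0.347  1.968 -0.714  0.518 -1.94 ]
[ 0.04 -2.78  3.84] [1.3 0.6 6.5]
open t 25.94 tcp [ 0.5613 -0.2229  0.0841] F [0.2 0.6 0.7] M [-0.05  0.26 -0.01] w 0.0854 q [ 0.189  0.569  0.346  1.969 -0.713  0.518 -1.938]
up t 26.66 tcp [ 0.5395 -0.2253  0.1658] F [-0.3  0.1  0.1] M [-0.01  0.35 -0.01] w 0.0854 q [ 0.117  0.443  0.468  1.925 -0.58   0.686 -2.053]
```

View pics/s5.png

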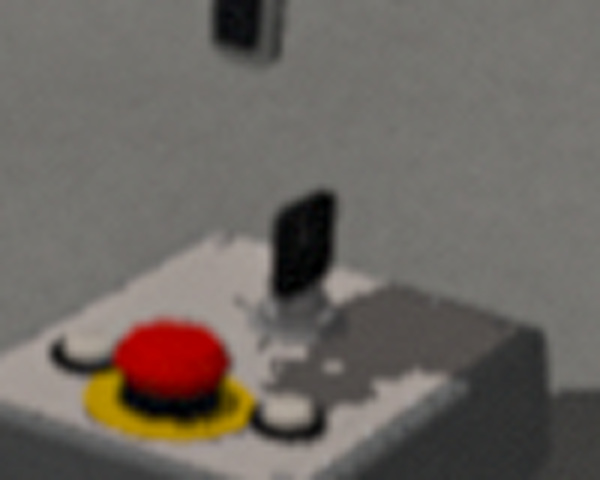

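The key stands fully home by itself, with its collar on the barrel at (300,300) in the crop. Now the half turn, regrip, and clockwise turn.

```bash
python3 - <<'E'
from h import *
Q2=quat(-kz,kx); P=lambda z:kh+(0*kx-ky*2.4+kz*z)/1000
a=get_state()["qpos"].copy(); a[6]+=np.pi; ctrl.set_joints(a)
ctrl.movel(P(30),Q2,max_speed=.12); ctrl.movel(P(3.8),Q2,max_speed=.05); st("down")
ctrl.close_gripper(90); s=st("grip"); print(off(s).round(2),fk(s).round(1))
ctrl.movel(P(2.4),Q2,max_speed=.02); s=st("push"); print(off(s).round(2),fk(s).round(1))
b0=np.array(ctrl.ik(P(2.4),Q2)); print((b0-s["qpos"]).round(4)); np.save("b0.npy",b0)
if abs(b0-s["qpos"]).max()<.03:
  for d in (.2,.4,.6,.8):
    b=b0.copy(); b[6]-=d; ctrl.set_joints(b); s=get_state(); m=float(kz@s["wrist_torque"])
    print(d,off(s).round(2),fk(s).round(1),"Max",round(m,3),"w",round(s["width"],4),round(s["time"],2))
    if abs(m)>.5 or np.linalg.norm(s["contact_force"])>35: print("stop");break
E
```

```text
down t 30.72 tcp [ 0.5612 -0.2231  0.0842] F [ 0.1  0.1 -0.7] M [-0.09  0.24  0.02] w 0.0853 q [ 0.188  0.569  0.349  1.968 -0.715  0.519  1.206]
grip t 31.27 tcp [ 0.5614 -0.223   0.0848] F [-1.   0.8  5.1] M [0.14 0.41 0.1 ] w 0.0285 q [ 0.188  0.568  0.349  1.968 -0.715  0.519  1.206]
[ 0.14 -2.45  4.19] [0.5 0.9 5.1]
push t 31.52 tcp [ 0.5615 -0.2231  0.0846] F [-8.   1.7 17.4] M [0.61 1.01 0.21] w 0.0283 q [ 0.189  0.568  0.347  1.969 -0.717  0.518  1.208]
[ 0.18 -2.51  3.95] [-3.   2.7 18.8]
[-0.0002  0.0027 -0.0009 -0.0001 -0.0003 -0.0018 -0.    ]
0.2 [ 0.19 -2.58  3.93] [-2.9  3.9 17.9] Max 0.044 w 0.0283 31.83
0.4 [ 0.11 -2.51  3.94] [-3.7  3.2 18.5] Max 0.094 w 0.0287 32.14
0.6 [ 0.31 -2.25  3.92] [-3.   3.3 19.2] Max 0.133 w 0.0284 32.45
0.8 [ 0.27 -2.18  3.94] [-3.   4.1 18.5] Max 0.121 w 0.028 32.76
```

```bash
python3 - <<'E'
from h import *
b0=np.load("b0.npy")
for d in (1.0,1.2,1.4,1.5,1.6,1.7,1.75,1.8):
    b=b0.copy(); b[6]-=d; ctrl.set_joints(b); s=get_state(); m=float(kz@s["wrist_torque"])
    print(d,off(s).round(2),fk(s).round(1),"Max",round(m,3),"w",round(s["width"],4),round(b0[6]-s["qpos"][6],3),round(s["time"],2))
    if abs(m)>.55 or np.linalg.norm(s["contact_force"])>38: print("stop");break
ctrl.pause(.3); st("held")
im,d=vision.grab_frame("scene");u,v=proj("scene",kh).astype(int);A=cv2.resize(im[v-50:v+30,u-50:u+50],(400,320))
im,d=vision.grab_frame("top");u,v=proj("top",kh).astype(int);B=cv2.resize(im[v-50:v+30,u-50:u+50],(400,320));cv2.imwrite("pics/f.png",np.hstack([A,B]))
E
```

```text
1.0 [ 0.16 -2.15  3.91] [-1.9  4.7 19.6] Max 0.12 w 0.0281 1.001 33.07
1.2 [ 0.15 -2.13  3.94] [-2.7  4.1 19.4] Max 0.11 w 0.0284 1.201 33.38
1.4 [ 0.06 -2.08  3.93] [-3.3  4.5 20. ] Max 0.131 w 0.0286 1.401 33.68
1.5 [ 0.   -2.02  3.9 ] [-3.4  3.4 20.1] Max 0.121 w 0.0287 1.501 33.93
1.6 [ 0.   -1.97  3.92] [-3.5  5.7 20.3] Max 0.224 w 0.0285 1.601 34.18
1.7 [-0.05 -1.95  3.93] [-1.8  4.3 20. ] Max 0.191 w 0.0286 1.701 34.43
1.75 [-0.02 -1.92  3.92] [-2.7  3.  19.6] Max 0.182 w 0.0289 1.75 34.68
1.8 [-0.07 -1.94  3.92] [-3.2  4.1 20.8] Max 0.171 w 0.0284 1.8 34.93
held t 35.23 tcp [ 0.5612 -0.2225  0.0845] F [-9.1  3.  18.7] M [0.86 1.17 0.43] w 0.0283 q [ 0.189  0.568  0.347  1.969 -0.716  0.519 -0.592]
```

View pics/f.png

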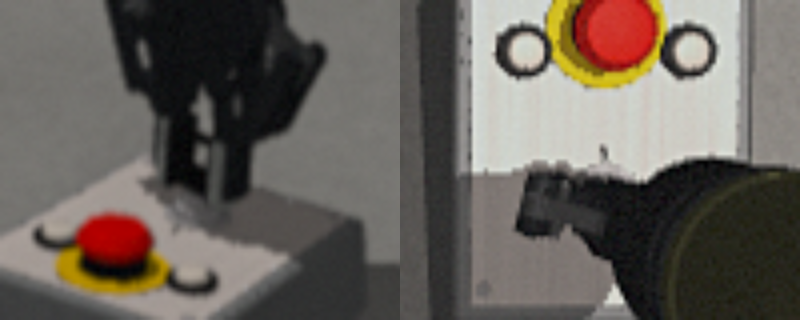

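The spring has been followed to 1.8 rad but I haven't felt a clear stop yet. I'll creep further until the moment rises.

```bash
python3 - <<'E'
from h import *
b0=np.load("b0.npy")
for d in np.arange(1.83,2.1,.03):
    b=b0.copy(); b[6]-=d; ctrl.set_joints(b); ctrl.pause(.1); s=get_state(); m=float(kz@s["wrist_torque"])
    print(round(d,2),off(s).round(2),fk(s).round(1),"Max",round(m,3),"w",round(s["width"],4),round(s["time"],2))
    if m>.33: break
im,d=vision.grab_frame("scene");np.save("s6.npy",d);cv2.imwrite("pics/s6.png",im)
E
```

```text
1.83 [-0.04 -1.9   3.92] [-3.1  3.7 19.3] Max 0.153 w 0.0285 35.68
1.86 [-0.03 -1.85  3.91] [-3.9  4.  19.8] Max 0.25 w 0.0289 36.03
1.89 [-0.03 -1.83  3.91] [-2.9  4.  20.1] Max 0.314 w 0.0287 36.38
1.92 [-0.01 -2.06  3.91] [-3.7  3.3 19.6] Max 0.273 w 0.0287 36.73
1.95 [-0.03 -2.07  3.88] [-3.2  3.8 19.3] Max 0.361 w 0.0285 37.08
```

The moment climbs from 0.15 to 0.36 N m between 1.83 and 1.95 rad, so the plug is against its stop. A last check that it holds and the bystanders haven't moved, then I hand in.

```bash
python3 - <<'E'
from h import *
ctrl.pause(.4); s=st("hold"); print(off(s).round(2),fk(s).round(1),"Max",round(float(kz@s["wrist_torque"]),3))
vision.grab_frame("scene");
a=cv2.imread("pics/scene0.png");b=cv2.imread("pics/s6.png")
for n,(x0,y0,x1,y1) in dict(opener=(380,205,412,262),small=(478,255,500,280),bowl=(262,300,382,395),tub=(200,262,268,325),button=(205,208,230,230)).items():
    r,_=cv2.phaseCorrelate(*[cv2.cvtColor(k[y0:y1,x0:x1],cv2.COLOR_BGR2GRAY).astype(np.float64) for k in (a,b)]); print(n,np.round(r,2), round(_,2))
if float(kz@s["wrist_torque"])>.2: ticket.close_job(); print("handed in")
E
```

```text
hold t 37.53 tcp [ 0.5613 -0.2227  0.0845] F [-8.2  3.5 17.9] M [0.63 1.14 0.54] w 0.0285 q [ 0.189  0.568  0.347  1.969 -0.716  0.518 -0.742]
[-0.02 -2.08  3.9 ] [-2.7  4.5 19.3] Max 0.32
opener [0.27 0.73] 0.6
small [0.01 0.41] 1.0
bowl [-0.01  0.01] 0.98
tub [0.01 0.02] 1.0
button [0.46 0.18] 1.0
the job is handed in; nothing more can be done
handed in
```

The shutter key is home in the switch and held clockwise against its stop, still in the grip. I handed the job in at about 37.5 s; no verdict was reported.

**What I did:** I took the black square-headed key off the middle hook and rocked it past both wafers. Axial force stayed at about 15 N until the collar seated; I then pressed to about 30 N to confirm the seat.

**Mishap:** My first turn went the wrong way, because I had joint 7's sense backwards. It pressed the key lightly counter-clockwise against its rest stop, at 0.28 N m. Clockwise from that grip would have run out of joint range, so I returned the key to rest and let go. It stayed home while I gave the gripper a half turn, regripped and turned it clockwise.

**Last checks:**
- **Stop:** the moment rose from about 0.15 to 0.36 N m between 1.83 and 1.95 rad of hand rotation, then held at 0.32. The spring alone gives 0.17 at the stop, so I read this as the stop. It came slightly later than the expected 1.75 rad, and I could not read the plug angle directly.
- **Seat and grip:** the key is pressed in with about 19 N, and the finger opening is 28.5 mm on the head's 30 mm width, steady throughout.
- **Other things:** in the scene camera, the opener, small key, bowl, tub and button all shifted by less than 1 pixel. The opener's match was weaker than the others (0.6), but its shift was still small.

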